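# Shut a relay board in its soldering holder and turn the holder over

## Robot

A 6-joint arm with a two-finger parallel gripper is mounted at the origin on the work surface. World frame = base frame: x ahead of the robot, y to its left, z up, the work surface at z = 0. Lengths are in m, angles in rad, forces in N, time in s.
With the tool pointing down it reaches from about 0.4 to 0.825 m from the base axis. Payload 7 kg.
Tool frame: the origin (TCP) lies midway between the tips of the shut fingers; the grasp point (between the pads) lies 19 mm behind it; z points along the fingers, y is the line along which they close (so a half turn about z gives the same grasp; the last joint's range is limited). The gripper opens to 88 mm and grips with 3 to 60 N. Pads are 19 mm wide; open, the fingers measure 130 mm over their backs; the gripper's body (78 mm by 193 mm) begins 47 mm behind the grasp point.
Start: joints at [-1.007, 0.359, 0.012, 0, -1.224, -0.288], TCP at [0.184, -0.649, 0.201] pointing down, gripper open.
Joint ranges: [-3.07, 3.07], [-1.43, 2.12], [-1.02, 1.25], [-3.03, 1.67], [-3.05, -0], [-3.03, 3.03]. Speed limits (rad/s): [2.39, 2.39, 3.01, 3.14, 3.14, 3.14].

## Interface

Orientations are given as [roll, pitch, yaw] about the fixed x, y, z axes, in that order (R = Rz(yaw) Ry(pitch) Rx(roll)).
In Python, from station import telemetry, eyes, ticket, recognise, trace gives the robot as it stands. The module is installed in compiled form; this text tells all that it offers.
- The arm moves only by the tool servo_tool, never from a script. Its argument "series" is a list that holds one entry, the list of rows, each a list of 4 numbers: the shift along the tool's x, y, z in mm, then the turn about the tool's z in rad. In form: [[[x, y, z, roll], ...]]. A call has exactly 10 rows; each row shifts and turns the commanded pose from where the row before left it, along the tool's axes as they then stand; what a row does not reach is not made up. A row lasts 1/12 s, in which the tool goes at most 41.7 mm and 7.16 degrees, less where a joint would pass 70% of its speed; a pose out of reach is approached as far as the arm can. A call is refused whole if a number of a shift passes 41.7 or a number of a turn 0.125, either way. A call with a gripper value outside its range is refused whole. "claw" is the gripper's target within -1 to 1 (shut at 1, half-way at 0, fully open at -1), set as the call begins (left out, the last holds). The fingers move at their own pace and stop on an object; "grip_force" is the grip in N (left out, the last holds). Time passes only in rows, so rows that do not move let the fingers close, or fill a call up. It gives the time, the measured TCP pose, the force, the opening and the grip force at its end, in the units of the state.
- telemetry.get_state(): the state, without advancing time (a new reading comes with each control period).
- eyes.grab_frame(name): name is "side" or "top" or "wrist"; returns the picture (384x512x3 uint8, red, green, blue); there is no depth.
- eyes.calibration(name): a dict with "mtx" (3x3 intrinsics, pixels), "rvec" (rotation vector, rad) and "tvec" (3), from world to camera coordinates, as OpenCV has them. Camera axes: x right, y down, z forward; pixel columns grow to the right and rows downward; lengths in m; the calibration is good to about 2 mm. A picture is of the moment at which its call begins: read the wrist's pose just before it. calibration takes no time and is no camera call; for the wrist camera it gives the pose at the moment of the call.
- ticket.job_done(): hands the job in; it is judged then, once.
Trained networks look in the newest picture that a camera, given by its name, has taken for a name from the list of things; names that differ only in an ending like _2 or _b are one class to them, and where a whole thing is asked for, a point or a joint stands for the part that bears it (a point fixed in the world has none). Each returns a list of dicts, best first, with "conf" (0 to 1); they miss things now and then, are a little off and sometimes report something else, mostly with a low value. They report only what shows in the picture. A call takes as long as a camera call. They do not tell look-alikes from the thing itself.
- recognise(camera, name): "position" ([x, y, z] in m, in world coordinates, good to about 4 mm: the middle of the surface that is visible of it).
- trace(camera, name): "mask" (384x512 bool, what is visible of it).
The state is a dict: "t": time; "q": joint angles; "qd": joint speeds; "joint_efforts": joint torques, N m; "eef_pos": TCP position; "ee_rot": TCP orientation; "force": force on the tool from outside, world axes, zero at the start; "moment": the same for the moment, N m; "width": finger opening in m; "gripper_force": force on a finger pad.
Only numpy, scipy, OpenCV 4.12 (cv2) and the standard library are available. Lean on these libraries where they do the work, as an engineer would, in place of code of your own. Each camera call takes 0.05 s, during which the arm holds its last target. There are 200 camera calls.

## Task

Lay the shorter of the two relay boards, relay upward, in the open clamshell holder and close the cover over it. Then turn the whole holder over and set it down flat on the grey work mat, cover underneath and window upward, so that the underside of the board can be soldered; do not let the holder drop or topple over, and leave the longer board where it lies.

Things in the scene. Friction and masses are not known exactly. Their poses are not given: they have to be found in the camera images.
- holder: Loose black clamshell, 96 (x) x 62 (y) mm, 28 thick when shut, 0.13-0.27 kg. Origin: centre of the bottom half's underside; z towards the shut cover (up at start), x from free end to hinge end. Bottom half 14 high, walls 4, cavity 88 x 54, floor 4 thick with a 64 x 34 window. Sides flat, flush with the shut cover: grip across the 62 mm. Ends flat: it can stand on either end.
- cover (a joint): Hinge of the grey cover (top half, 96 x 62 x 14 mm, walls and top 4) at the holder's +x end, rad: 0 shut, grows as it opens, stop at 2.3; starts at 1.95-2.25, leaning back past upright. The stiff hinge (0.06 N m) stays where it is left and also keeps the cover shut; no latch. Closing takes under 1.5 N at the free edge. Shut, 2 mm are left above the relay.
- cover_edge (a point): Middle of the cover's free end face, 96 mm from the hinge axis and 7 mm above the cover's rim plane (when shut: at x = -48, y = 0, z = 21 mm in the holder's frame).
- cover_hinge (a point): Point on the hinge axis (parallel to the holder's y): x = +48, y = 0, z = 14 mm in the holder's frame. Its axes turn with the cover: x from the cover's free end to the hinge, z out of its outer face.
- board: Shorter relay board: green, 78 (x) x 45 (y) x 4 mm, about 45 g, with a black relay block 20 (x) x 16 (y) mm on its middle, 14 mm tall (top at 18 mm). Origin: centre of the underside; z up through the relay. It fits the holder's cavity with 5 mm to spare at each end and 4.5 mm at each side, either way round. Other components are under 5 mm high.
- long_board: Longer relay board, the same but 112 mm long: too long for the holder. To be left alone. Origin: centre of the underside.
- mat: Grey flat work mat fixed to the bench, 220 (x) x 240 (y) mm, 3 mm thick. Origin: centre of its underside.
Things that resemble listed ones, but are neither listed nor needed, are in the scene too. Of the things like the holder, leave any that is purple; of the rest the larger one is meant.

How it is judged:
By the outcome, as a careful person would: the job done as asked, in the order asked, and still so for the second after the job is handed in, with the robot touching nothing.
It also fails if it takes over 72 s, if anything falls off the work surface, if the arm or the gripper's body presses on something with over 40 N, if the wrist force passes 120 N, or if a joint passes its speed limit or range.

## Working session

There is one attempt and no reset: what is moved stays moved. The work goes in short steps, Python scripts to look and compute and a tool call to move; the robot and the scene stay as the last step left them, time stands still between calls to the robot, and variables do not carry over. Pictures are saved under pics/ and viewed, at most 10 in all, crops included, and the job is handed in when it is done.

Besides the shell and the picture viewer there is one more tool, called as a command line: name --argument value ..., lists and objects as JSON in quotes. servo_tool: Moves the arm, as the interface text tells. Its arguments: {"type":"object","properties":{"series":{"type":"array"},"claw":{"type":"number"},"grip_force":{"type":"number"}},"required":["series"]}

```bash
mkdir -p pics; cat > h.py <<'E'
import numpy as np, cv2
from station import telemetry, eyes, ticket, recognise, trace
def save(n,im,s=1): cv2.imwrite(f'pics/{n}.png',cv2.resize(im[:,:,::-1],None,fx=s,fy=s,interpolation=cv2.INTER_CUBIC))
def cal(c):
    d=eyes.calibration(c); R=cv2.Rodrigues(np.array(d['rvec'],float))[0]; return np.array(d['mtx']),R,np.array(d['tvec'],float).ravel()
def proj(c,P,k=None):
    K,R,t=k or cal(c); p=(np.atleast_2d(P)@R.T+t)@K.T; return p[:,:2]/p[:,2:]
def onplane(c,uv,z,k=None):
    K,R,t=k or cal(c); uv=np.atleast_2d(uv).astype(float); d=np.c_[uv,np.ones(len(uv))]@np.linalg.inv(K).T@R; o=-R.T@t
    return o+d*((z-o[2])/d[:,2:])
def tri(c1,p1,c2,p2):
    K1,R1,t1=c1;K2,R2,t2=c2
    X=cv2.triangulatePoints(K1@np.c_[R1,t1],K2@np.c_[R2,t2],np.array(p1,float).reshape(2,1),np.array(p2,float).reshape(2,1)).ravel(); return X[:3]/X[3]
E
python3 - <<'E'
from h import *
s=telemetry.get_state();print({k:np.round(v,3) for k,v in s.items()})
a=eyes.grab_frame('top')
for n in ['holder','cover','board','long_board','mat','cover_edge','cover_hinge']:
    print('top',n,[(np.round(d['position'],3),round(d['conf'],2)) for d in recognise('top',n)])
b=eyes.grab_frame('side')
for n in ['holder','cover','board','long_board','mat','cover_edge','cover_hinge']:
    print('side',n,[(np.round(d['position'],3),round(d['conf'],2)) for d in recognise('side',n)])
save('a',np.vstack([a,b])[:, :],0.78)
save('top0',a,1.5)
save('side0',b,1.5)
E
```

```text
{'t': np.float64(0.0), 'q': array([-1.007,  0.359,  0.011, -0.   , -1.224, -0.288]), 'qd': array([ 0.   , -0.001, -0.001,  0.   , -0.001,  0.001]), 'joint_efforts': array([ 1.0000e-03, -5.8272e+01,  2.9306e+01,  6.9970e+00,  7.0000e-03,
       -0.0000e+00]), 'eef_pos': array([ 0.184, -0.649,  0.2  ]), 'ee_rot': array([ 3.14 , -0.   , -2.866]), 'force': array([-0.72 ,  0.131,  0.067]), 'moment': array([ 0.055,  0.003, -0.01 ]), 'gripper_force': np.float64(0.0), 'width': np.float64(0.088)}
top holder [(array([0.651, 0.266, 0.024]), 0.9), (array([0.529, 0.256, 0.017]), 0.78), (array([0.558, 0.427, 0.03 ]), 0.78)]
top cover [(array([0.647, 0.267, 0.021]), 0.96), (array([0.563, 0.435, 0.025]), 0.94), (array([0.523, 0.221, 0.056]), 0.79), (array([ 0.642, -0.256,  0.002]), 0.59)]
top board [(array([ 0.64 , -0.257,  0.003]), 0.96)]
top long_board [(array([ 0.468, -0.293,  0.008]), 0.7)]
top mat [(array([ 0.506, -0.002,  0.006]), 0.72)]
top cover_edge [(array([0.565, 0.432, 0.026]), 0.86), (array([0.523, 0.219, 0.051]), 0.77), (array([0.653, 0.266, 0.02 ]), 0.75)]
top cover_hinge [(array([0.56 , 0.431, 0.026]), 0.66), (array([0.524, 0.217, 0.055]), 0.65), (array([0.653, 0.267, 0.02 ]), 0.65)]
side holder [(array([0.527, 0.207, 0.059]), 0.97), (array([0.651, 0.259, 0.025]), 0.92), (array([0.561, 0.412, 0.028]), 0.71)]
side cover [(array([0.652, 0.264, 0.022]), 0.82), (array([0.524, 0.208, 0.064]), 0.72), (array([0.561, 0.418, 0.027]), 0.57)]
side board [(array([ 0.642, -0.27 ,  0.003]), 0.65)]
side long_board [(array([ 0.472, -0.303,  0.002]), 0.75)]
side mat [(array([ 0.512, -0.015,  0.002]), 0.63)]
side cover_edge [(array([0.651, 0.261, 0.017]), 0.69), (array([0.563, 0.415, 0.033]), 0.68), (array([0.526, 0.21 , 0.07 ]), 0.65)]
side cover_hinge [(array([0.562, 0.42 , 0.027]), 0.98), (array([0.522, 0.21 , 0.066]), 0.79), (array([0.652, 0.259, 0.023]), 0.7)]
```

View pics/top0.png

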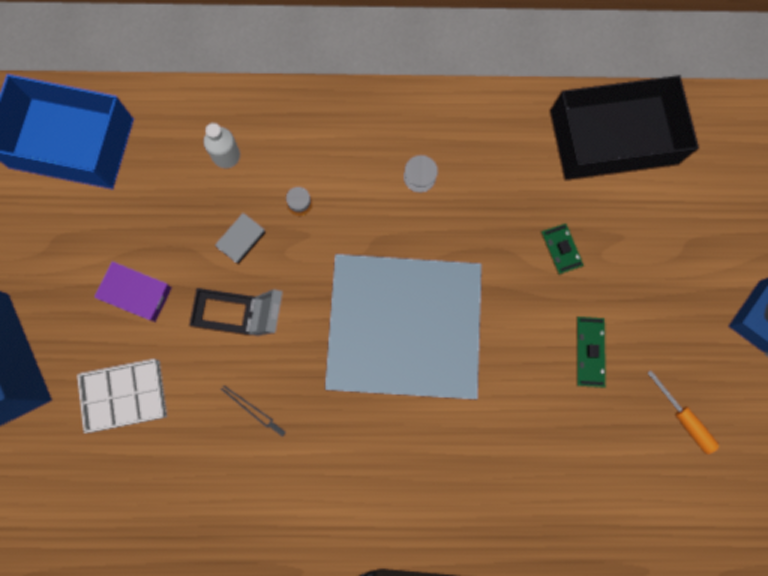

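View pics/side0.png

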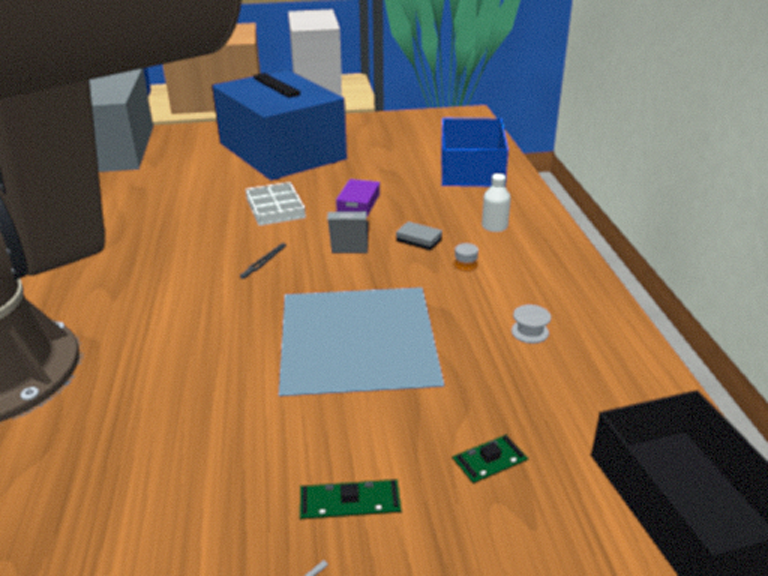

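The top view shows the short board at (562,248), the long board at (591,352) and the open holder at (235,312). The holder's cover leans towards the mat. The shut grey unit at (240,238) is smaller and the one at (132,292) is purple, so the open holder and the board at (562,248) are the ones meant. I'll move above the board and confirm with a closer look there.

servo_tool --series '[[[-30,14,0,0],[-30,14,0,0],[-30,14,0,0],[-30,14,0,0],[-30,14,0,0],[-30,14,0,0],[-30,14,0,0],[-30,14,0,0],[-30,14,0,0],[-30,14,0,0]]]' --claw -1

```text
t: 1.63
eef_pos: [0.4354, -0.4319, 0.2011]
ee_rot: [-3.141, 0.0, -2.866]
force: [0.4, -0.3, 0.1]
width: 0.0874
gripper_force: 0.0
```

servo_tool --series '[[[-30,13,0,0],[-30,13,0,0],[-30,13,0,0],[-30,13,0,0],[-30,13,0,0],[-30,13,0,0],[-30,13,0,0],[-30,13,0,0],[0,0,0,-0.05],[0,0,0,-0.05]]]'

```text
t: 2.47
eef_pos: [0.6383, -0.2659, 0.2]
ee_rot: [3.141, -0.001, -2.761]
force: [-0.1, 0.1, -0.0]
width: 0.0874
gripper_force: 0.0
```

```bash
cat > boardlook.py <<'E'
from h import *
s=telemetry.get_state();print(np.round(s['t'],2),np.round(s['eef_pos'],4),np.round(s['ee_rot'],3),np.round(s['q'],2))
k=cal('wrist'); w=eyes.grab_frame('wrist'); print('cam',np.round(-k[1].T@k[2],3))
E
cat > l1.py <<'E'
from boardlook import *
r=recognise('wrist','board');print([(np.round(d['position'],3),round(d['conf'],2)) for d in r])
for d in trace('wrist','board')[:2]:
    m=d['mask'].astype(np.uint8); c=max(cv2.findContours(m,0,1)[0],key=cv2.contourArea)
    for z in (0.004,):
        P=onplane('wrist',c[:,0,:],z,k)[:,:2].astype(np.float32)
        R=cv2.minAreaRect(P*1000); print(d['conf'],R, np.round(cv2.boxPoints(R),1).tolist())
save('w1',w,1.5)
E
python3 l1.py
```

```text
2.47 [ 0.6383 -0.2659  0.2   ] [ 3.141e+00 -1.000e-03 -2.761e+00] [-0.11  0.39  0.05 -0.   -1.24 -1.08]
cam [ 0.577 -0.29   0.383]
[]
0.95 ((642.2990112304688, -259.6507873535156), (78.35174560546875, 44.436744689941406), 19.16180419921875) [[598.0, -251.5], [612.5999755859375, -293.5], [686.5999755859375, -267.79998779296875], [672.0, -225.8000030517578]]
```

View pics/w1.png

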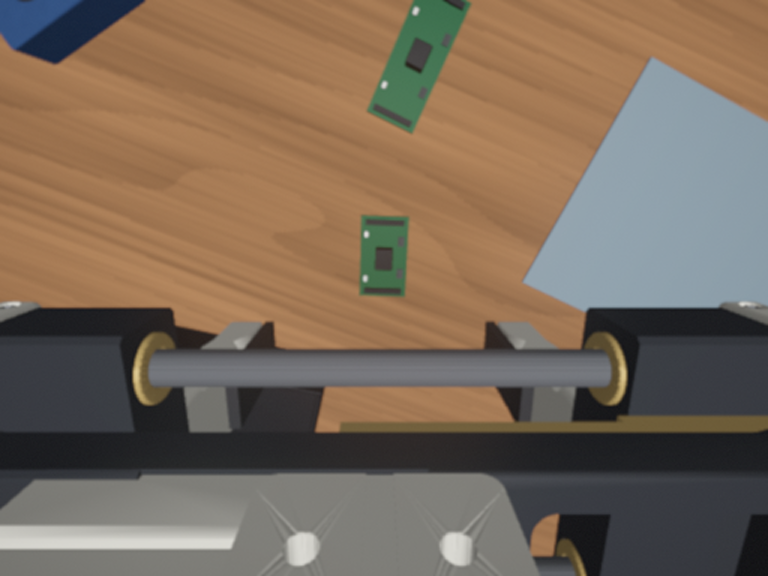

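The wrist picture shows the short board at (384,256), 78x44 mm by its measured rectangle. The 112 mm board is at (418,60). Size and shape confirm the short one, so I'm descending.

servo_tool --series '[[[-5.8,4.5,20,0.046],[0,0,20,0],[0,0,20,0],[0,0,20,0],[0,0,20,0],[0,0,20,0],[0,0,20,0],[0,0,10,0],[0,0,0,0],[0,0,0,0]]]' --claw -0.2

```text
t: 3.45
eef_pos: [0.6406, -0.2617, 0.051]
ee_rot: [-3.141, -0.001, -2.813]
force: [0.3, -0.4, 0.8]
width: 0.0526
gripper_force: 0.0
```

```bash
python3 - <<'E'
from boardlook import *
P=s['eef_pos'];print(proj('wrist',[[.6423,-.2597,.018],list(P)],k))
save('w2',w,1.2)
E
```

```text
3.45 [ 0.6406 -0.2617  0.051 ] [-3.141e+00 -1.000e-03 -2.813e+00] [-0.11  0.5  -0.12  0.   -0.95 -1.14]
cam [ 0.578 -0.283  0.234]
[[253.59320135 203.12406396]
 [251.83229516 213.9789934 ]]
```

View pics/w2.png

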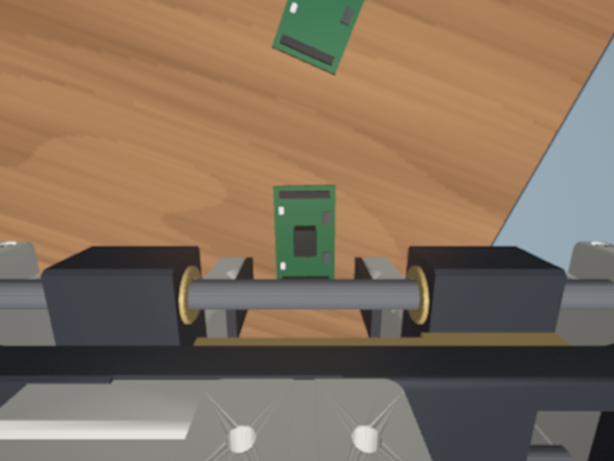

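servo_tool --series '[[[-3,1.3,10,0],[0,0,10,0],[0,0,10,0],[0,0,10,0],[0,0,0.5,0],[0,0,0,0],[0,0,0,0],[0,0,0,0],[0,0,0,0],[0,0,0,0]]]'

```text
t: 4.33
eef_pos: [0.6434, -0.2592, 0.0108]
ee_rot: [-3.141, 0.001, -2.812]
force: [-0.5, -0.3, 0.1]
width: 0.0527
gripper_force: 0.0
```

servo_tool --series '[[[0,0,0,0],[0,0,0,0],[0,0,0,0],[0,0,0,0],[0,0,0,0],[0,0,0,0],[0,0,0,0],[0,0,0,0],[0,0,0,0],[0,0,0,0]]]' --claw 1 --grip_force 15

```text
t: 5.17
eef_pos: [0.6431, -0.2591, 0.0103]
ee_rot: [-3.142, 0.0, -2.812]
force: [0.3, -1.2, 0.0]
width: 0.0004
gripper_force: 0.0
```

```bash
python3 - <<'E'
from boardlook import *
a=eyes.grab_frame('side'); P=s['eef_pos']; u=proj('side',P)[0];print(u, proj('wrist',P,k))
x,y=int(u[0]),int(u[1]); save('s3',np.hstack([cv2.resize(a[y-50:y+40,x-50:x+50],(420,378)),cv2.resize(w[150:290,170:340],(380,378))]))
E
```

```text
5.17 [ 0.6431 -0.2591  0.0103] [-3.142  0.    -2.812] [-0.1   0.55 -0.16  0.   -0.87 -1.14]
cam [ 0.58  -0.28   0.193]
[327.34720591 301.61922196] [[251.80063949 213.9858087 ]]
```

View pics/s3.png

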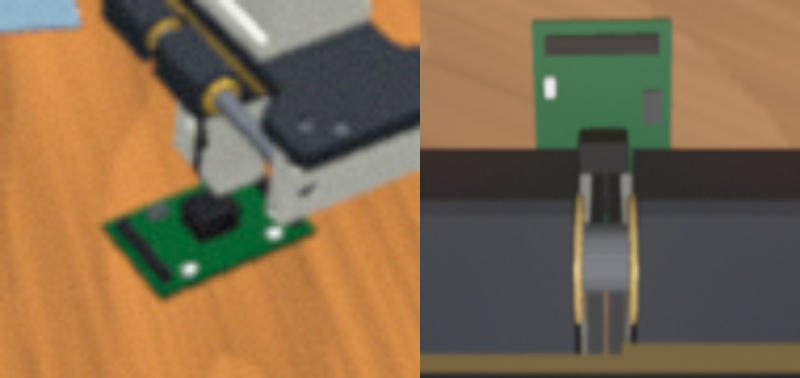

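The left half (side view) shows the shut fingertips just behind the relay at (225,190). In the right half (wrist view) the relay at (603,150) lies ahead of the fingertips at (603,180). The fingers therefore closed short of the relay. I'll measure the offset.

```bash
python3 - <<'E'
from h import *
k=cal('wrist'); w=eyes.grab_frame('wrist')
# predicted relay box & board corners at original estimate
a=np.deg2rad(19.16);c=np.array([.6423,-.2597]);ex=np.array([np.cos(a),np.sin(a)]);ey=np.array([-ex[1],ex[0]])
def pt(u,v,z):return [*(c+u*ex+v*ey),z]
Q=[pt(u,v,z) for z in(.018,.004) for u in(-.01,.01) for v in(-.008,.008)]+[pt(.039,v,.004) for v in(-.0225,.0225)]
print('wrist pred',np.round(proj('wrist',Q,k),1).tolist())
print('seen relay corners crop-> full: ', [(170+(x-420)*170/380,150+y*140/378) for x,y in((580,130),(627,130),(580,140),(627,140),(580,172),(533,18),(671,18))])
b=eyes.grab_frame('side');print('side pred',np.round(proj('side',Q),1).tolist())
for d in trace('side','board')[:1]:
    m=d['mask'].astype(np.uint8); cc=max(cv2.findContours(m,0,1)[0],key=cv2.contourArea)
    print(d['conf'],cv2.minAreaRect(onplane('side',cc[:,0,:],.004)[:,:2].astype(np.float32)*1000))
x,y=327,302
g=b[y-25:y+25,x-30:x+30]; 
d=b.sum(2); ys,xs=np.where(d[y-20:y+20,x-25:x+25]<110); print('side dark',xs.mean()+x-25,ys.mean()+y-20,xs.min()+x-25,xs.max()+x-25,ys.min()+y-20,ys.max()+y-20)
E
```

```text
wrist pred [[239.6, 202.8], [263.0, 202.7], [240.0, 230.0], [262.8, 229.9], [240.5, 197.0], [262.3, 196.9], [240.9, 222.5], [262.2, 222.4], [222.9, 257.5], [280.6, 257.2]]
seen relay corners crop-> full:  [(241.57894736842104, 198.14814814814815), (262.60526315789474, 198.14814814814815), (241.57894736842104, 201.85185185185185), (262.60526315789474, 201.85185185185185), (241.57894736842104, 213.7037037037037), (220.55263157894737, 156.66666666666666), (282.2894736842105, 156.66666666666666)]
side pred [[325.1, 303.7], [320.0, 297.7], [334.7, 299.8], [329.4, 293.9], [324.6, 309.4], [319.5, 303.4], [334.0, 305.5], [328.9, 299.6], [352.4, 305.3], [337.5, 289.1]]
0.76 ((641.3386840820312, -260.5024108886719), (78.3868179321289, 48.599853515625), 20.8915958404541)
side dark 325.6826923076923 302.74038461538464 306 351 282 318
```

The relay is where I predicted, and the fingers shut just above its top, so the real tips sit higher than the reported TCP. I'll open, go down 7 mm while watching the force, and close again.

servo_tool --series '[[[0,0,0,0],[0,0,0,0],[0,0,0,0],[0,0,0,0],[0,0,0,0],[0,0,2,0],[0,0,2,0],[0,0,2,0],[0,0,1,0],[0,0,0,0]]]' --claw -0.2

```text
t: 6.25
eef_pos: [0.6428, -0.2591, 0.0028]
ee_rot: [3.141, -0.001, -2.812]
force: [-0.5, 1.2, -0.2]
width: 0.0525
gripper_force: 0.0
```

servo_tool --series '[[[0,0,0,0],[0,0,0,0],[0,0,0,0],[0,0,0,0],[0,0,0,0],[0,0,0,0],[0,0,0,0],[0,0,0,0],[0,0,0,0],[0,0,0,0]]]' --claw 1 --grip_force 15

```text
t: 7.08
eef_pos: [0.6431, -0.2591, 0.0033]
ee_rot: [-3.142, 0.0, -2.812]
force: [-0.1, -0.8, 0.4]
width: 0.0002
gripper_force: 0.0
```

```bash
python3 - <<'E'
from boardlook import *
a=eyes.grab_frame('side'); t=eyes.grab_frame('top'); P=s['eef_pos']; u=proj('side',P)[0]; v=proj('top',P)[0];print(u,v, proj('wrist',P,k))
x,y=map(int,u);p,q=map(int,v)
save('s4',np.hstack([cv2.resize(a[y-35:y+30,x-35:x+35],(400,372),interpolation=2),cv2.resize(t[q-32:q+33,p-35:p+35],(400,372),interpolation=2)]))
E
```

```text
7.08 [ 0.6431 -0.2591  0.0033] [-3.142  0.    -2.812] [-0.1   0.55 -0.16  0.   -0.86 -1.14]
cam [ 0.58  -0.28   0.186]
[327.07134845 304.42853457] [374.75224314 164.37681683] [[251.7961922  213.99285465]]
```

View pics/s4.png

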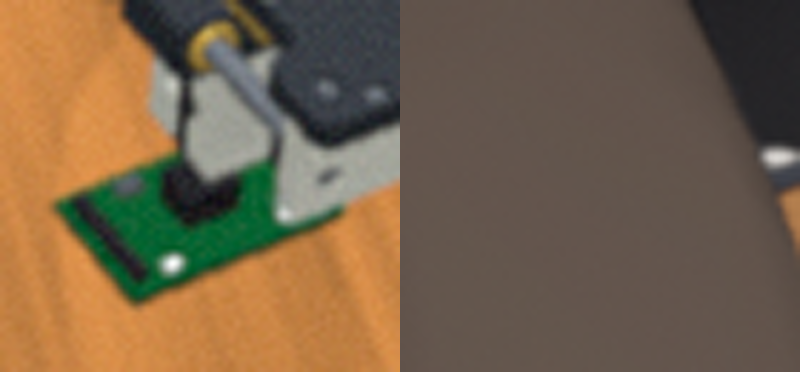

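The side view shows the shut tips at crop (205,180), still over the relay top (200,195). So the tips are about 15 mm higher than reported. I'll open, step lower and watch the force.

servo_tool --series '[[[0,0,0,0],[0,0,0,0],[0,0,0,0],[0,0,0,0],[0,0,0,0],[0,0,1,0],[0,0,1,0],[0,0,1,0],[0,0,1,0],[0,0,0,0]]]' --claw -0.2

```text
t: 8.07
eef_pos: [0.6429, -0.2591, -0.0011]
ee_rot: [3.141, -0.0, -2.812]
force: [-0.5, 0.1, -0.5]
width: 0.0528
gripper_force: 0.0
```

servo_tool --series '[[[0,0,1,0],[0,0,1,0],[0,0,1,0],[0,0,0,0],[0,0,0,0],[0,0,0,0],[0,0,0,0],[0,0,0,0],[0,0,0,0],[0,0,0,0]]]'

```text
t: 8.9
eef_pos: [0.6431, -0.2591, -0.0037]
ee_rot: [-3.142, 0.0, -2.812]
force: [0.4, -0.2, 0.2]
width: 0.0528
gripper_force: 0.0
```

servo_tool --series '[[[0,0,0,0],[0,0,0,0],[0,0,0,0],[0,0,0,0],[0,0,0,0],[0,0,0,0],[0,0,0,0],[0,0,0,0],[0,0,0,0],[0,0,0,0]]]' --claw 1 --grip_force 15

```text
t: 9.73
eef_pos: [0.6431, -0.2591, -0.0037]
ee_rot: [-3.142, 0.0, -2.812]
force: [0.3, 0.9, 0.3]
width: 0.0006
gripper_force: 0.0
```

```bash
python3 - <<'E'
from boardlook import *
a=eyes.grab_frame('side'); P=s['eef_pos']; 
u=proj('side',P)[0]; x,y=map(int,u); A=cv2.resize(a[y-45:y+20,x-30:x+30],(400,433),interpolation=2).copy(); B=cv2.resize(w[160:290,192:312],(400,433),interpolation=2).copy()
for i,h in enumerate((0,.01,.02,.03)):
    p=proj('side',P+[0,0,h])[0]; cv2.circle(A,(int((p[0]-x+30.5)*6.67),int((p[1]-y+45.5)*6.67)),3,(255,60*i,0),-1)
    p=proj('wrist',P+[0,0,h],k)[0]; cv2.circle(B,(int((p[0]-191.5)*3.33),int((p[1]-159.5)*3.33)),3,(255,60*i,0),-1)
save('s5',np.hstack([A,B]))
E
```

```text
9.73 [ 0.6431 -0.2591 -0.0037] [-3.142  0.    -2.812] [-0.1   0.56 -0.17  0.   -0.84 -1.14]
cam [ 0.58  -0.28   0.179]
```

View pics/s5.png

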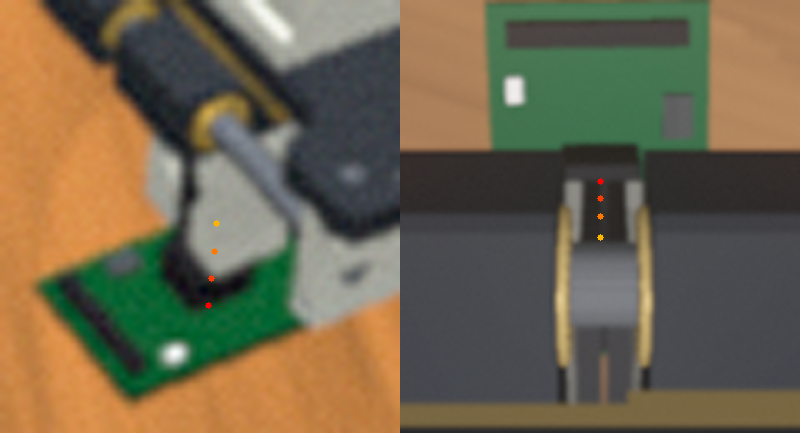

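The wrist half shows the tips' front edge at row 180. Both views put the real tips about 20 mm above the reported TCP, which is just at the relay top. I'll lower 7 mm and try again.

servo_tool --series '[[[0,0,0,0],[0,0,0,0],[0,0,0,0],[0,0,0,0],[0,0,2,0],[0,0,2,0],[0,0,2,0],[0,0,1,0],[0,0,0,0],[0,0,0,0]]]' --claw -0.3

```text
t: 10.67
eef_pos: [0.643, -0.2591, -0.0109]
ee_rot: [3.141, -0.0, -2.812]
force: [0.7, 0.8, 0.7]
width: 0.056
gripper_force: 0.0
```

servo_tool --series '[[[0,0,0,0],[0,0,0,0],[0,0,0,0],[0,0,0,0],[0,0,0,0],[0,0,0,0],[0,0,0,0],[0,0,0,0],[0,0,0,0],[0,0,0,0]]]' --claw 1 --grip_force 15

```text
t: 11.5
eef_pos: [0.6431, -0.2592, -0.0107]
ee_rot: [-3.142, 0.0, -2.812]
force: [-0.2, 0.3, 0.1]
width: 0.0155
gripper_force: 15.0
```

Gripped, with a width of 15.5 mm. I'll lift, turn and carry it towards the holder.

servo_tool --series '[[[0,0,-15,0],[0,0,-25,-0.12],[0,0,-25,-0.124],[0,0,-25,-0.124],[0,0,-25,-0.124],[0,0,-25,-0.124],[0,0,-25,-0.124],[0,0,-25,-0.124],[0,0,-25,-0.124],[0,0,-25,-0.124]]]'

```text
t: 12.33
eef_pos: [0.6428, -0.259, 0.2305]
ee_rot: [3.141, 0.0, -1.694]
force: [0.4, -0.3, -0.6]
width: 0.0155
gripper_force: 15.0
```

servo_tool --series '[[[-20,4,0,-0.124],[-36,7.4,0,0],[-36,7.4,0,0],[-36,7.4,0,0],[-36,7.4,0,0],[-36,7.4,0,0],[-36,7.4,0,0],[-36,7.4,0,0],[-36,7.4,0,0],[-36,7.4,0,0]]]'

```text
t: 13.17
eef_pos: [0.5759, 0.0872, 0.2294]
ee_rot: [-3.141, 0.0, -1.576]
force: [1.2, 0.4, -0.5]
width: 0.0154
gripper_force: 15.0
```

servo_tool --series '[[[-36,7.4,0,0],[-36,7.4,0,0],[-36,7.4,0,0],[-36,7.4,0,0],[-36,7.4,0,0],[-36,7.4,0,0],[-10,2,0,0],[0,0,0,0],[0,0,0,0],[0,0,0,0]]]'

```text
t: 14.0
eef_pos: [0.5314, 0.3111, 0.2292]
ee_rot: [3.141, -0.0, -1.576]
force: [0.1, 0.4, -0.6]
width: 0.0153
gripper_force: 15.0
```

```bash
python3 - <<'E'
from boardlook import *
print(s['width'])
f=lambda n:[(np.round(d['position'],3),round(d['conf'],2)) for d in recognise('wrist',n)]
for n in('holder','cover','cover_edge'):print(n,f(n))
for n in('holder','cover'):
  for d in trace('wrist',n)[:3]:
    m=d['mask'].astype(np.uint8); c=max(cv2.findContours(m,0,1)[0],key=cv2.contourArea)
    R=cv2.minAreaRect(c); print(n,round(d['conf'],2),np.round(R[0]),np.round(R[1]),round(R[2],1), 'z14 box',np.round(cv2.boxPoints(cv2.minAreaRect((onplane('wrist',c[:,0,:],.014,k)[:,:2]*1000).astype(np.float32)))).tolist())
save('w6',w,1.5)
E
```

```text
14.0 [0.5314 0.3111 0.2292] [ 3.141 -0.    -1.576] [ 0.85  0.25 -0.08  0.   -1.24 -0.85]
cam [0.531 0.245 0.412]
0.015317895247751602
holder [(array([0.654, 0.27 , 0.019]), 0.89), (array([0.521, 0.223, 0.039]), 0.57)]
cover [(array([0.653, 0.267, 0.02 ]), 0.85), (array([0.517, 0.21 , 0.061]), 0.71), (array([0.52 , 0.225, 0.039]), 0.52)]
cover_edge [(array([0.65 , 0.269, 0.018]), 0.79), (array([0.521, 0.212, 0.063]), 0.57)]
holder 0.98 [260. 115.] [56. 94.] 3.0 z14 box [[478.0, 181.0], [556.0, 175.0], [566.0, 305.0], [488.0, 311.0]]
holder 0.68 [169. 136.] [52. 34.] 35.2 z14 box [[609.0, 270.0], [666.0, 227.0], [697.0, 267.0], [639.0, 311.0]]
cover 0.77 [169. 136.] [53. 33.] 36.9 z14 box [[610.0, 274.0], [667.0, 227.0], [698.0, 265.0], [641.0, 312.0]]
cover 0.72 [260.  94.] [57. 50.] 7.8 z14 box [[477.0, 185.0], [555.0, 173.0], [565.0, 239.0], [487.0, 251.0]]
```

View pics/w6.png

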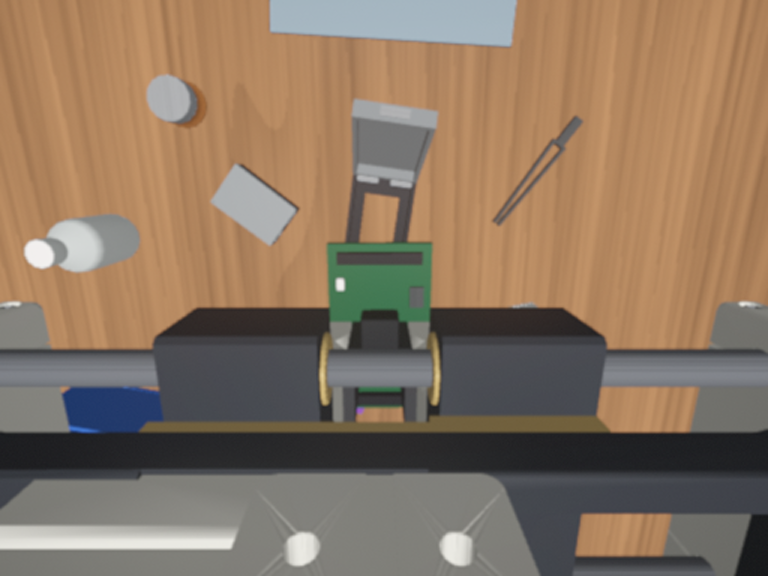

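The wrist picture shows the open holder at (385,175), with hinge at row ~180 and cover leaning to (395,105). The small grey shut box is at (255,205). The held board, at (380,300), hides the free end. I'll move 70 mm further to see the free end.

servo_tool --series '[[[-20,0,0,0],[-25,0,0,0],[-25,0,0,0],[0,0,0,0],[0,0,0,0],[0,0,0,0],[0,0,0,0],[0,0,0,0],[0,0,0,0],[0,0,0,0]]]'

```text
t: 15.13
eef_pos: [0.5319, 0.3813, 0.2296]
ee_rot: [-3.141, 0.0, -1.576]
force: [0.3, 0.2, 0.1]
width: 0.0156
gripper_force: 15.0
```

```bash
python3 - <<'E'
from boardlook import *
cv2.imwrite('pics/raw7.png',w[:,:,::-1])
H=[d for d in trace('wrist','holder') ]; m=None
for d in H:
    ys,xs=np.where(d['mask']); print(d['conf'],xs.mean(),ys.mean(),len(xs),xs.min(),xs.max(),ys.min(),ys.max())
    if 230<xs.mean()<290 and m is None:m=d['mask']
mm=cv2.dilate(m.astype(np.uint8),np.ones((7,7)))>0
hsv=cv2.cvtColor(w,cv2.COLOR_RGB2HSV).astype(int)
dark=mm&(w.max(2)<95)&(w.max(2)-w.min(2)<40)
n,l,st,_=cv2.connectedComponentsWithStats(dark.astype(np.uint8)); i=1+np.argmax(st[1:,4]); c=(l==i); ys,xs=np.where(c); print('dark',st[i])
for z in(.014,):
    P=(onplane('wrist',np.c_[xs,ys],z,k)[:,:2]*1000).astype(np.float32); R=cv2.minAreaRect(P); print(z,R,np.round(cv2.boxPoints(R),1).tolist())
# row profile edges
for y in range(ys.min(),ys.max()+1,4):
    x=xs[ys==y]; print(y,x.min(),x.max(),np.round(onplane('wrist',[[x.min()-.5,y],[x.max()+.5,y]],.014,k)[:,:2]*1000,1).tolist())
E
```

```text
15.13 [0.5319 0.3813 0.2296] [-3.141  0.    -1.576] [ 0.92  0.31  0.01 -0.   -1.27 -0.92]
cam [0.532 0.315 0.412]
0.74 257.40014052344986 56.17073599156859 5693 227 293 0 139
0.61 165.5415986949429 85.131593257205 1839 136 196 56 114
0.57 215.1596638655462 196.91596638655463 119 210 219 187 204
dark [ 228   64   50   74 1517]
0.014 ((533.614990234375, 291.78289794921875), (93.64117431640625, 58.40035629272461), 81.76725006103516) [[498.0, 249.60000610351562], [555.7999877929688, 241.3000030517578], [569.2000122070312, 333.8999938964844], [511.3999938964844, 342.29998779296875]]
64 236 236 [[555.3, 242.3], [553.9, 242.3]]
68 235 259 [[556.8, 247.4], [522.5, 247.6]]
72 235 276 [[556.9, 252.5], [499.0, 252.8]]
76 234 276 [[558.4, 257.6], [498.9, 258.0]]
80 234 275 [[558.5, 262.8], [500.2, 263.1]]
84 233 275 [[560.0, 268.0], [500.2, 268.3]]
88 233 274 [[560.2, 273.2], [501.5, 273.6]]
92 232 273 [[561.7, 278.5], [502.8, 278.8]]
96 232 273 [[561.8, 283.8], [502.7, 284.2]]
100 231 272 [[563.4, 289.2], [504.1, 289.5]]
104 231 272 [[563.5, 294.6], [504.0, 294.9]]
108 231 271 [[563.7, 300.0], [505.3, 300.3]]
112 230 270 [[565.2, 305.5], [506.7, 305.8]]
116 230 270 [[565.4, 311.0], [506.7, 311.3]]
120 229 269 [[567.0, 316.5], [508.0, 316.9]]
124 229 269 [[567.1, 322.1], [508.0, 322.5]]
128 228 268 [[568.7, 327.8], [509.4, 328.1]]
132 228 267 [[568.9, 333.4], [510.8, 333.8]]
136 254 267 [[531.1, 339.4], [510.7, 339.5]]
```

```bash
python3 - <<'E'
from h import *
s=telemetry.get_state();k=cal('wrist');P=np.array(s['eef_pos']);yaw=s['ee_rot'][2]
tx=np.array([np.cos(yaw),np.sin(yaw)]);ty=np.array([np.sin(yaw),-np.cos(yaw)])
w=cv2.imread('pics/raw7.png').astype(int)
g=(w[:,:,1]-w[:,:,2]>25)&(w[:,:,1]>w[:,:,0]); g[:150]=0; g[215:]=0
n,l,st,_=cv2.connectedComponentsWithStats(g.astype(np.uint8)); i=1+np.argmax(st[1:,4]);print(st[i])
x0,y0,ww,hh=st[i][:4]
for zt in(.2443,.2403):
  Q=onplane('wrist',[[x0-.5,y0-.5],[x0+ww-.5,y0-.5]],zt,k)[:,:2]-P[:2]; print(zt,np.round(Q@np.c_[tx,ty]*1000,1).tolist())
c=np.array([.5336,.2918]);d=c-P[:2];y2=-1.714;print('shift after turn',np.round([d@[np.cos(y2),np.sin(y2)],d@[np.sin(y2),-np.cos(y2)]],4))
E
```

```text
[ 219  162   69   53 2606]
0.2443 [[40.1, -21.9], [40.1, 21.6]]
0.2403 [[39.5, -22.4], [39.5, 22.1]]
shift after turn [ 0.0885 -0.0145]
```

servo_tool --series '[[[0,0,0,0.069],[0,0,0,0.069],[30,-5,0,0],[30,-5,10,0],[27.5,-4.5,30,0],[0,0,35,0],[0,0,35,0],[0,0,35,0],[0,0,15,0],[0,0,0,0]]]'

```text
t: 16.07
eef_pos: [0.5314, 0.2909, 0.0651]
ee_rot: [3.137, -0.005, -1.715]
force: [-0.5, -0.4, -0.7]
width: 0.0152
gripper_force: 15.0
```

```bash
python3 - <<'E'
from boardlook import *
P=s['eef_pos'];y2=-1.714;c=np.array([.5336,.2918]);d=c-P[:2];print('left',np.round([d@[np.cos(y2),np.sin(y2)],d@[np.sin(y2),-np.cos(y2)]],4))
cv2.imwrite('pics/raw8.png',w[:,:,::-1])
# side edges of hinge-end rim seen near the board: dark run around rows above board
e=np.array([np.cos(y2),np.sin(y2)]);f=np.array([-e[1],e[0]])
for X in(.048,.040):
  print('pred',X,np.round(proj('wrist',[[*(c+X*e+v*f),.014] for v in(-.031,.031)],k),1).tolist())
for y in range(60,130,6):
  r=(w[y].max(1)<95)&(np.ptp(w[y].astype(int),axis=1)<40); x=np.where(r[150:360])[0]+150; print(y,x.min() if len(x) else None,x.max() if len(x) else None,len(x))
E
```

```text
16.07 [0.5314 0.2909 0.0651] [ 3.137 -0.005 -1.715] [ 0.82  0.37 -0.31 -0.   -0.9  -0.97]
cam [0.523 0.226 0.248]
left [-0.0012 -0.002 ]
pred 0.048 [[286.3, 142.2], [214.4, 142.3]]
pred 0.04 [[286.0, 151.5], [214.7, 151.6]]
60 None None 0
66 None None 0
72 None None 0
78 None None 0
84 201 299 7
90 203 297 7
96 205 295 7
102 207 294 7
108 209 292 6
114 211 290 6
120 214 288 4
126 215 286 5
```

servo_tool --series '[[[0,0,15,0],[0,0,15,0],[0,0,10,0],[0,0,10,0],[0,0,5,0],[0,0,3,0],[0,0,0,0],[0,0,0,0],[0,0,0,0],[0,0,0,0]]]'

```text
t: 16.95
eef_pos: [0.534, 0.2934, 0.0119]
ee_rot: [-3.141, 0.001, -1.714]
force: [0.1, -0.2, -1.1]
width: 0.0155
gripper_force: 15.0
```

servo_tool --series '[[[0,0,5,0],[0,0,5,0],[0,0,3,0],[0,0,2,0],[0,0,1.5,0],[0,0,0,0],[0,0,0,0],[0,0,0,0],[0,0,0,0],[0,0,0,0]]]'

```text
t: 17.78
eef_pos: [0.5338, 0.2932, -0.0051]
ee_rot: [-3.141, 0.0, -1.714]
force: [-0.4, 0.3, -0.6]
width: 0.0154
gripper_force: 15.0
```

servo_tool --series '[[[0,0,0,0],[0,0,0,0],[0,0,0,0],[0,0,0,0],[0,0,-20,0],[0,0,-20,0],[0,0,-30,0],[0,0,-35,0],[0,0,-35,0],[0,0,-20,0]]]' --claw -0.1

```text
t: 18.62
eef_pos: [0.535, 0.2939, 0.1592]
ee_rot: [-3.138, 0.003, -1.713]
force: [0.1, 0.9, 0.9]
width: 0.0485
gripper_force: 0.0
```

servo_tool --series '[[[-30,0,-20,0],[-35,0,-20,0],[-25,0,-20,0],[0,0,0,0],[0,0,0,0],[0,0,0,0],[0,0,0,0],[0,0,0,0],[0,0,0,0],[0,0,0,0]]]' --claw 1

```text
t: 19.45
eef_pos: [0.5465, 0.3815, 0.2145]
ee_rot: [3.141, -0.0, -1.714]
force: [-0.3, 0.1, -0.4]
width: 0.0004
gripper_force: 0.0
```

```bash
cat > hl.py <<'E'
from boardlook import *
import sys
b=eyes.grab_frame('side')
y2=-1.714;c=np.array([.5336,.2918]);e=np.array([np.cos(y2),np.sin(y2)]);f=np.array([-e[1],e[0]])
def loc(p): d=np.array(p[:2])-c; return np.round([d@e*1000,d@f*1000,p[2]*1000],1)
def rep(cam,k=None):
  for n in('holder','cover','cover_edge','cover_hinge','board'):
    for d in recognise(cam,n):
      q=loc(d['position'])
      if abs(q[1])<70 and abs(q[0])<150: print(cam,n,round(d['conf'],2),q)
E
python3 - <<'E'
from hl import *
rep('wrist');rep('side')
for d in trace('wrist','board')[:2]:
    m=d['mask'].astype(np.uint8); cc=max(cv2.findContours(m,0,1)[0],key=cv2.contourArea)
    P=onplane('wrist',cc[:,0,:],.008,k); R=cv2.minAreaRect((P[:,:2]*1000).astype(np.float32)); print(d['conf'],R,loc([R[0][0]/1000,R[0][1]/1000,0]))
cv2.imwrite('pics/raw9.png',w[:,:,::-1]);
ys,xs=np.where((w[:,:,1].astype(int)-w[:,:,0]>20)&(w[:,:,1]>w[:,:,2]));print(xs.min(),xs.max(),ys.min(),ys.max())
save('w9',np.hstack([cv2.resize(w[0:215,190:310],(335,600)),cv2.resize(b[120:190,200:270],(460,600))]))
E
```

```text
19.45 [0.5465 0.3815 0.2145] [ 3.141 -0.    -1.714] [ 0.9   0.34  0.01 -0.   -1.25 -1.04]
cam [0.537 0.316 0.397]
wrist holder 0.97 [65.3  1.5 35.6]
wrist holder 0.86 [-125.6    7.    32.4]
wrist cover 0.9 [-121.4    5.4   26.1]
wrist cover 0.64 [78.1 -5.  51.6]
wrist cover_edge 0.96 [79.5  0.4 55.2]
wrist cover_edge 0.9 [-125.8    3.5   32. ]
wrist cover_hinge 0.98 [73.5 -1.9 57.9]
wrist cover_hinge 0.68 [-122.3    4.6   28.4]
wrist board 0.66 [3.4 0.2 9.3]
side holder 0.79 [-121.7   12.    29.9]
side holder 0.74 [87.3  2.5 61.7]
side cover 0.96 [-129.5   12.3   27. ]
side cover 0.71 [87.3  3.5 65.1]
side cover_edge 0.91 [82.7  2.8 67.3]
side cover_edge 0.91 [-126.3   12.9   28.8]
side cover_hinge 0.9 [-129.3    7.7   30.2]
side cover_hinge 0.86 [81.9  6.7 63.4]
0.56 ((534.562255859375, 292.60174560546875), (77.77337646484375, 44.72187423706055), 81.35607147216797) [-0.9  0.8  0. ]
236 269 71 130
```

View pics/w9.png

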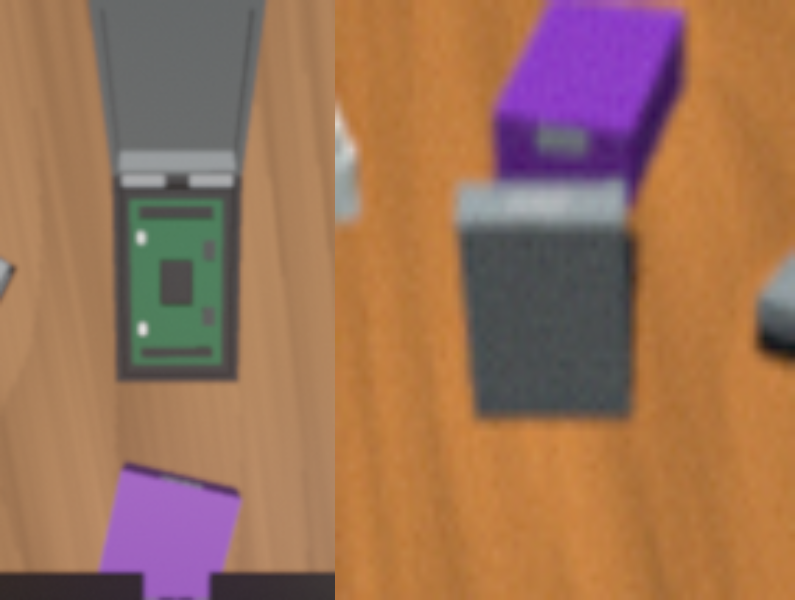

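The picture shows the board lying flat in the cavity at crop (176,282), relay up and all edges clear. The cover leans back intact. Next I'll go behind the cover with shut fingers and push it over.

servo_tool --series '[[[33.5,0,0,0],[33.5,0,0,0],[33.5,0,0,0],[33.5,0,0,0],[33.5,0,0,0],[33.5,0,0,0],[33.5,0,0,0],[0,0,30,0],[0,0,40,0],[0,0,40,0]]]'

```text
t: 20.93
eef_pos: [0.514, 0.15, 0.1053]
ee_rot: [-3.138, 0.003, -1.715]
force: [0.1, 1.0, -0.9]
width: 0.0002
gripper_force: 0.0
```

servo_tool --series '[[[0,0,30,0],[0,0,16,0],[0,0,0,0],[-10,0,0,0],[-10,0,0,0],[-10,0,0,0],[-10,0,0,0],[-10,0,0,0],[0,0,0,0],[0,0,0,0]]]'

```text
t: 21.77
eef_pos: [0.5203, 0.2006, 0.059]
ee_rot: [-3.141, 0.001, -1.713]
force: [0.1, -0.6, -0.7]
width: 0.0001
gripper_force: 0.0
```

```bash
python3 - <<'E'
from hl import *
print('tcp',loc(s['eef_pos']),s['force'])
rep('side')
E
```

```text
21.77 [0.5203 0.2006 0.059 ] [-3.141e+00  1.000e-03 -1.713e+00] [ 0.72  0.3  -0.43 -0.   -0.84 -0.86]
cam [0.511 0.135 0.242]
tcp [92.2 -0.1 59. ] [ 0.14771549 -0.60741077 -0.66965648]
side holder 0.93 [69.7  3.6 48. ]
side cover 0.95 [67.4  1.1 50.4]
side cover 0.58 [-123.3   30.6   27.1]
side cover 0.51 [68.4  5.5 49.7]
side cover_edge 0.71 [66.6  6.5 56.8]
side cover_hinge 0.65 [65.1  5.8 52. ]
```

servo_tool --series '[[[-9,0,0,0],[-9,0,0,0],[-9,0,0,0],[-9,0,0,0],[-9,0,0,0],[-9,0,0,0],[-9,0,0,0],[-9,0,0,0],[0,0,0,0],[0,0,0,0]]]'

```text
t: 22.95
eef_pos: [0.5305, 0.2716, 0.0586]
ee_rot: [-3.142, 0.0, -1.713]
force: [-1.1, -0.3, -0.7]
width: 0.0003
gripper_force: 0.0
```

```bash
python3 - <<'E'
from hl import *
print('tcp',loc(s['eef_pos']),s['force'])
rep('side');rep('wrist')
E
```

```text
22.95 [0.5305 0.2716 0.0586] [-3.142  0.    -1.713] [ 0.8   0.36 -0.35 -0.   -0.87 -0.94]
cam [0.521 0.206 0.242]
tcp [20.5 -0.2 58.6] [-1.14055977 -0.33462506 -0.72440354]
side holder 0.97 [35.1  2.3 46.8]
side cover 0.93 [35.   2.  53.3]
side cover_edge 0.68 [30.2  2.7 57.9]
side cover_hinge 0.98 [30.4  5.2 54.4]
wrist holder 0.7 [40.3  2.  43.9]
wrist holder 0.7 [42.5  1.3 44.8]
wrist cover 0.71 [41.2 -4.7 42.1]
wrist cover_edge 0.56 [40.6  2.4 45.1]
wrist cover_edge 0.56 [40.9 -0.5 45.1]
wrist cover_hinge 0.72 [36.1 -2.2 48.2]
```

servo_tool --series '[[[-7.5,0,7,0],[-7.5,0,7,0],[-7.5,0,8,0],[-7.5,0,8,0],[-7.5,0,8,0],[-7.5,0,8,0],[0,0,2,0],[0,0,2,0],[0,0,0,0],[0,0,0,0]]]'

```text
t: 24.38
eef_pos: [0.5369, 0.3152, 0.0088]
ee_rot: [3.142, -0.0, -1.714]
force: [0.0, 0.1, 0.5]
width: 0.0002
gripper_force: 0.0
```

servo_tool --series '[[[0,0,1,0],[0,0,1,0],[0,0,1,0],[0,0,0,0],[0,0,0,0],[0,0,0,0],[0,0,0,0],[0,0,0,0],[0,0,0,0],[0,0,0,0]]]'

```text
t: 25.22
eef_pos: [0.5369, 0.3154, 0.0058]
ee_rot: [-3.142, 0.0, -1.714]
force: [0.5, -0.7, -0.1]
width: 0.0005
gripper_force: 0.2
```

servo_tool --series '[[[0,0,1,0],[0,0,1,0],[0,0,0,0],[0,0,0,0],[0,0,0,0],[0,0,0,0],[0,0,0,0],[0,0,0,0],[0,0,0,0],[0,0,0,0]]]'

```text
t: 26.05
eef_pos: [0.5369, 0.3154, 0.0038]
ee_rot: [-3.142, 0.0, -1.714]
force: [-0.3, -0.3, -0.1]
width: 0.0003
gripper_force: 0.0
```

```bash
python3 - <<'E'
from hl import *
print('tcp',loc(s['eef_pos']),[np.round(telemetry.get_state()['force'],1)])
rep('side');rep('wrist')
for d in trace('side','cover')[:3]:
    ys,xs=np.where(d['mask']); print(d['conf'],xs.mean(),ys.mean(),xs.min(),xs.max(),ys.min(),ys.max())
print(np.round(proj('side',[[*(c+X*e+v*f),z] for X,z in((48,28),(-48,28),(48,0)) for X in[X/1000] for z in[z/1000] for v in(-.031,.031)]),1).tolist())
E
```

```text
26.05 [0.5369 0.3154 0.0038] [-3.142  0.    -1.714] [ 0.84  0.46 -0.33 -0.   -0.78 -0.99]
cam [0.527 0.25  0.187]
tcp [-23.8  -0.1   3.8] [array([-0.2, -1.4,  0.2])]
side holder 0.84 [36.6  2.9 29.1]
side holder 0.7 [-113.1   25.8   18.7]
side cover 0.6 [-117.    27.3   28.8]
side cover_hinge 0.83 [19.2  2.4 32.3]
side cover_hinge 0.56 [-121.6   23.    30.7]
wrist holder 0.63 [21.6 -2.1 28.5]
wrist cover 0.89 [21.  -8.2 26.7]
wrist cover_hinge 0.68 [17.3 -1.3 27.5]
0.58 233.80235294117648 153.7694117647059 221 245 142 163
0.52 279.009009009009 155.54354354354354 264 294 148 163
[[220.8, 159.6], [244.8, 159.4], [223.0, 142.4], [245.6, 142.2], [221.3, 168.9], [245.0, 168.8]]
```

servo_tool --series '[[[0,0,1,0],[0,0,1,0],[0,0,1,0],[0,0,0,0],[0,0,0,0],[0,0,0,0],[0,0,0,0],[0,0,0,0],[0,0,0,0],[0,0,0,0]]]'

```text
t: 27.53
eef_pos: [0.5371, 0.3156, 0.0022]
ee_rot: [-3.141, 0.001, -1.713]
force: [-3.3, -0.8, 10.9]
width: 0.0004
gripper_force: 6.0
```

servo_tool --series '[[[0,0,1,0],[0,0,1,0],[0,0,0,0],[0,0,0,0],[0,0,0,0],[0,0,0,0],[0,0,0,0],[0,0,0,0],[0,0,0,0],[0,0,0,0]]]'

```text
t: 28.37
eef_pos: [0.5373, 0.3157, 0.0018]
ee_rot: [-3.14, 0.001, -1.713]
force: [-8.7, -2.8, 25.0]
width: 0.0006
gripper_force: 12.4
```

Pressed shut: contact came at a reading of 3 mm, so the real tips are about 25 mm above the reported TCP. I'll back off and re-measure the shut holder.

servo_tool --series '[[[0,0,-10,0],[0,0,-20,0],[0,0,-40,0],[-10,0,-40,0],[-30,0,-40,0],[-30,0,-40,0],[0,0,-10,0],[0,0,0,0],[0,0,0,0],[0,0,0,0]]]' --claw -1

```text
t: 29.2
eef_pos: [0.5446, 0.3738, 0.1838]
ee_rot: [3.14, -0.002, -1.714]
force: [-0.3, 0.2, -0.2]
width: 0.0617
gripper_force: 0.0
```

```bash
python3 - <<'E'
from hl import *
print('tcp',loc(s['eef_pos']))
rep('wrist')
for d in trace('wrist','cover')[:3]+trace('wrist','holder')[:3]:
    m=d['mask'].astype(np.uint8); cc=max(cv2.findContours(m,0,1)[0],key=cv2.contourArea)
    P=onplane('wrist',cc[:,0,:],.028,k); R=cv2.minAreaRect((P[:,:2]*1000).astype(np.float32)); print(round(d['conf'],2),np.round(R[0],1),np.round(R[1],1),round(R[2],1),loc([R[0][0]/1000,R[0][1]/1000,0]))
cv2.imwrite('pics/raw10.png',w[:,:,::-1])
E
```

```text
29.2 [0.5446 0.3738 0.1838] [ 3.140e+00 -2.000e-03 -1.714e+00] [ 0.9   0.35 -0.04 -0.   -1.18 -1.04]
cam [0.536 0.309 0.367]
tcp [-82.8  -0.8 183.8]
wrist holder 0.85 [ 5.9  1.4 28.9]
wrist holder 0.59 [-130.1    6.6   29.4]
wrist cover 0.82 [ 4.9 -7.8 24.6]
wrist cover 0.56 [-128.7    8.8   28.5]
wrist cover_edge 0.89 [ 0.4  0.2 27.2]
wrist cover_edge 0.89 [-132.3    4.6   31.1]
wrist cover_hinge 0.73 [-0.4 -0.6 27.8]
wrist cover_hinge 0.56 [-128.2    8.    29.8]
0.96 [533.8 292.6] [96.9 64.1] 81.8 [-0.8  0.1  0. ]
0.91 [559.4 422.8] [79.8 62.3] 67.6 [-133.4    6.8    0. ]
0.6 [649.4 269.9] [45.8 70. ] 52.2 [  5.2 117.8   0. ]
0.97 [558.3 421.1] [81.5 62.8] 69.4 [-131.5    6.     0. ]
0.71 [533.8 292.5] [94.6 61.8] 81.9 [-0.7  0.1  0. ]
0.61 [648.4 271. ] [46.2 72.3] 51.5 [  4.2 116.6   0. ]
```

Shut and unmoved: its centre is within 1 mm and the top measures 96x62 at z = 28 mm. Going to grip the free end across the 62 mm.

servo_tool --series '[[[20,0,0,0],[20,0,0,0],[17,0,30,0],[0,0,35,0],[0,0,35,0],[0,0,35,0],[0,0,35,0],[0,0,0,0],[0,0,0,0],[0,0,0,0]]]'

```text
t: 30.48
eef_pos: [0.5384, 0.3192, 0.0172]
ee_rot: [-3.14, 0.001, -1.713]
force: [-0.0, 0.9, 0.8]
width: 0.0875
gripper_force: 0.0
```

```bash
python3 - <<'E'
from hl import *
print('tcp',loc(s['eef_pos']),s['width'],s['ee_rot'])
E
```

```text
30.48 [0.5384 0.3192 0.0172] [-3.140e+00  1.000e-03 -1.713e+00] [ 0.85  0.45 -0.32  0.   -0.81 -0.99]
cam [0.529 0.254 0.2  ]
tcp [-27.8   0.9  17.2] 0.08748038612998162 [-3.14007959e+00  1.06239551e-03 -1.71313382e+00]
```

servo_tool --series '[[[-9,0.8,0,0],[0,0,10,0],[0,0,10,0],[0,0,10,0],[0,0,5,0],[0,0,3,0],[0,0,0,0],[0,0,0,0],[0,0,0,0],[0,0,0,0]]]'

```text
t: 31.42
eef_pos: [0.5381, 0.3276, -0.0222]
ee_rot: [-3.141, 0.001, -1.714]
force: [-0.4, 1.0, -0.3]
width: 0.0877
gripper_force: 0.0
```

servo_tool --series '[[[0,0,0,0],[0,0,0,0],[0,0,0,0],[0,0,0,0],[0,0,0,0],[0,0,0,0],[0,0,0,0],[0,0,0,0],[0,0,0,0],[0,0,0,0]]]' --claw 1 --grip_force 5

```text
t: 32.25
eef_pos: [0.5379, 0.3274, -0.0225]
ee_rot: [-3.141, 0.0, -1.714]
force: [-0.2, -0.1, 2.7]
width: 0.0623
gripper_force: 5.0
```

```bash
python3 - <<'E'
from hl import *
print('tcp',loc(s['eef_pos']),s['width'],s['q'])
E
```

```text
32.25 [ 0.5379  0.3274 -0.0225] [-3.141  0.    -1.714] [ 0.86  0.5  -0.34  0.   -0.73 -1.  ]
cam [0.528 0.262 0.16 ]
tcp [-35.9  -0.8 -22.5] 0.06228376213586172 [ 8.56338534e-01  5.02392015e-01 -3.35919446e-01  4.75079665e-05
 -7.32323373e-01 -9.99336045e-01]
```

Gripped at 62.3 mm. I'll lift the free end along an arc about the hinge end.

servo_tool --series '[[[3,0,-10.5,0],[3.4,0,-10.5,0],[5.5,0,-9.7,0],[6.2,0,-9,0],[7.7,0,-7.9,0],[8.4,0,-7,0],[9.5,0,-5.7,0],[9.9,0,-4.6,0],[10.6,0,-3.1,0],[10.9,0,-1.8,0]]]'

```text
t: 33.18
eef_pos: [0.5269, 0.2519, 0.0476]
ee_rot: [-3.141, 0.0, -1.714]
force: [0.2, -0.9, -2.2]
width: 0.0622
gripper_force: 5.0
```

```bash
cat > sd.py <<'E'
from hl import *
P=np.array(s['eef_pos']);print('tcp',loc(P),s['width'],np.round(s['force'],1),np.round(s['moment'],2))
for n in('holder','cover'):
  for d in trace('side',n)[:3]:
    ys,xs=np.where(d['mask']); print(n,round(d['conf'],2),len(xs),xs.min(),xs.max(),ys.min(),ys.max(), cv2.minAreaRect(np.c_[xs,ys].astype(np.float32)))
  for d in recognise('side',n): print(n,round(d['conf'],2),loc(d['position']))
E
python3 sd.py; python3 - <<'E'
import sys; sys.path.insert(0,'.')
from h import *
b=eyes.grab_frame('side'); cv2.imwrite('pics/rawS.png',b[:,:,::-1])
print(proj('side',telemetry.get_state()['eef_pos']+np.array([0,0,.025])))
E
```

```text
33.18 [0.5269 0.2519 0.0476] [-3.141  0.    -1.714] [ 0.78  0.35 -0.38 -0.   -0.83 -0.92]
cam [0.517 0.186 0.231]
tcp [40.5 -0.9 47.6] 0.062157950737756575 [ 0.2 -0.9 -2.2] [ 0.06  0.07 -0.01]
holder 0.64 1051 218 245 132 172 ((231.5, 152.0), (40.0, 27.0), 90.0)
holder 0.6 397 264 293 148 165 ((278.82354736328125, 155.70590209960938), (29.10427474975586, 16.492422103881836), 14.03624439239502)
holder 0.57 190 226 243 120 133 ((234.5, 126.5), (13.0, 17.0), 90.0)
holder 0.95 [ 14.5 120.1  18.4]
holder 0.74 [-144.8    5.9   28.2]
holder 0.59 [76.7  2.5 57.1]
cover 0.94 920 218 243 133 171 ((230.5, 152.0), (38.0, 25.0), 90.0)
cover 0.79 302 264 294 148 162 ((278.9076843261719, 154.83847045898438), (29.20602798461914, 11.840282440185547), 15.255118370056152)
cover 0.77 213 226 243 119 133 ((234.5, 126.0), (14.0, 17.0), 90.0)
cover 0.95 [78.2  1.1 63.2]
cover 0.68 [ 12. 117.  26.]
cover 0.64 [-139.6    5.1   26.9]
[[232.01922693 142.73402708]]
```

The side view shows the cover face standing 40 px tall at holder x = 77 mm, so the holder is nearly upright. I'll finish to upright, firm the grip and carry it to the mat.

servo_tool --series '[[[7,0,-0.6,0],[7.5,0,0,0],[7.5,0,1,0],[0,0,0.5,0],[0,0,0,0],[0,0,0,0],[0,0,0,0],[0,0,0,0],[0,0,0,0],[0,0,0,0]]]'

```text
t: 34.37
eef_pos: [0.524, 0.2314, 0.0463]
ee_rot: [-3.142, 0.0, -1.714]
force: [0.0, 0.4, -2.6]
width: 0.0615
gripper_force: 5.0
```

servo_tool --series '[[[0,0,0,0],[0,0,0,0],[0,0,0,0],[0,0,0,0],[0,0,-10,0],[0,0,-15,0],[0,0,-10,0],[0,0,0,0],[0,0,0,0],[0,0,0,0]]]' --grip_force 30

```text
t: 35.2
eef_pos: [0.5236, 0.2311, 0.0811]
ee_rot: [3.141, 0.0, -1.714]
force: [0.4, 0.7, -2.4]
width: 0.0621
gripper_force: 30.0
```

```bash
python3 - <<'E'
from sd import *
g=b[95:190,190:270]; u=proj('side',P+[0,0,.025])[0]
save('s11',np.hstack([cv2.resize(g,(400,475),interpolation=2),cv2.resize(w[80:280,190:350],(380,475))]))
print(u)
E
```

```text
35.2 [0.5236 0.2311 0.0811] [ 3.141  0.    -1.714] [ 0.76  0.3  -0.37 -0.   -0.9  -0.9 ]
cam [0.514 0.166 0.264]
tcp [61.5 -1.2 81.1] 0.06214627569029767 [ 0.4  0.7 -2.4] [0.04 0.08 0.03]
holder 0.83 414 264 294 148 166 ((278.943359375, 156.69810485839844), (30.21932029724121, 15.659103393554688), 15.945395469665527)
holder 0.72 1063 217 243 125 165 ((230.0, 145.0), (40.0, 26.0), 90.0)
holder 0.52 41 232 247 120 138 ((241.2512664794922, 127.48224639892578), (22.116500854492188, 8.111063003540039), 49.08561706542969)
holder 0.67 [ 10.7 118.1  22.2]
holder 0.6 [96.7  1.3 93.5]
holder 0.46 [-162.9   19.7   28.7]
cover 0.68 274 265 293 148 162 ((279.1263732910156, 154.95225524902344), (27.957534790039062, 11.093070030212402), 12.994616508483887)
cover 0.62 1054 217 244 123 164 ((230.5, 143.5), (41.0, 27.0), 90.0)
cover 0.6 79 231 253 119 138 ((240.53900146484375, 125.71331024169922), (20.318565368652344, 18.35443687438965), 28.300758361816406)
cover 0.8 [94.6 -0.2 95.7]
cover 0.53 [ 12.6 118.7  24.2]
cover 0.46 [-168.6   15.9   28.7]
[231.00362897 134.59417992]
```

View pics/s11.png

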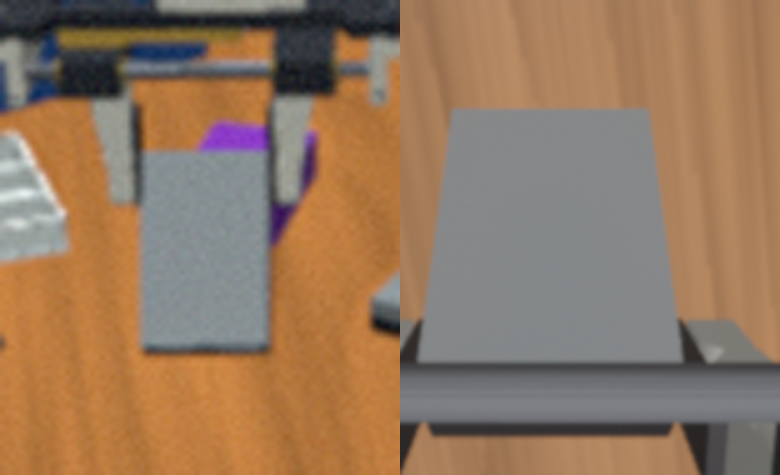

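The side crop shows the holder hanging upright in the grip: cover face (140-270, 150-350), fingers on its top corners, shut. I'll work out the tilt from the wrist view.

```bash
python3 - <<'E'
from h import *
k=cal('wrist');K,R,t=k;s=telemetry.get_state();P=np.array(s['eef_pos']);y=s['ee_rot'][2]
tx=np.array([np.cos(y),np.sin(y)]);o=-R.T@t
w=eyes.grab_frame('wrist')
for L,Rr in (((211,125.5),(295.5,125.5)),):
    a,b_=[np.r_[p,1]@np.linalg.inv(K).T@R for p in(L,Rr)]
    sc=.062/np.linalg.norm(a-b_); A=o+a*sc;B=o+b_*sc; M=(A+B)/2
    print('bottom cover edge mid: fwd',(M[:2]-P[:2])@tx*1000,'z',M[2]*1000,'lens',K[0,0])
# bottom edge along ray for assumed distance from grip: grip point is 83 mm above end
for z in(0,.005,.01,.02,.035,.04): 
    q=onplane('wrist',[[253,125.5]],z,k)[0]; print(z,(q[:2]-P[:2])@tx*1000)
m=proj('side',[[*(P[:2]+tx*x/1000),z/1000] for x,z in((14,35),(14,131),(22,35),(6,35))]);print(m)
E
```

```text
bottom cover edge mid: fwd 61.399313297065376 z 61.45897777179464 lens 268.62174026302523
0 60.031359031331355
0.005 60.14264904722499
0.01 60.253939063118665
0.02 60.47651909490597
0.035 60.81038914258694
0.04 60.92167915848059
[[231.84124976 162.42329993]
 [230.43524184 127.91906709]
 [231.70045842 164.00315393]
 [231.9805137  160.86058517]]
```

The wrist geometry gives a tilt of only ~53°. Friction in the grip held it while lifting, and the grip is firm. I'll carry it over the mat and lower it to just above the surface.

servo_tool --series '[[[21,0,0,0],[21,0,0,0],[21,0,0,0],[21,0,0,0],[21,0,0,0],[20,0,6,0],[0,0,10,0],[0,0,10,0],[0,0,8,0],[0,0,0,0]]]'

```text
t: 36.38
eef_pos: [0.5052, 0.1074, 0.0454]
ee_rot: [3.139, -0.002, -1.714]
force: [-0.1, -0.1, -2.7]
width: 0.0622
gripper_force: 30.0
```

servo_tool --series '[[[0,0,0,0],[0,0,0,0],[0,0,0,0],[0,0,0,0],[0,0,0,0],[0,0,0,0],[0,0,0,0],[0,0,0,0],[0,0,0,0],[0,0,0,0]]]' --grip_force 3

```text
t: 37.22
eef_pos: [0.5065, 0.1078, 0.0476]
ee_rot: [-3.141, 0.001, -1.714]
force: [0.0, 0.7, 0.3]
width: 0.0621
gripper_force: 3.0
```

```bash
cat > tilt.py <<'E'
from boardlook import *
from scipy.optimize import least_squares
P=np.array(s['eef_pos']);y=s['ee_rot'][2];tx=np.array([np.cos(y),np.sin(y)]);ty=np.array([np.sin(y),-np.cos(y)])
print('w',round(s['width'],4),'F',np.round(s['force'],1))
K,R,t=k;o=-R.T@t
m=None
for n in('cover','holder'):
    for d in trace('wrist',n):
        ys,xs=np.where(d['mask'])
        if abs(xs.mean()-252)<30 and len(xs)>1500: m=d['mask'];break
    if m is not None:break
ys,xs=np.where(m); r0=ys.min(); 
W=[np.ptp(xs[ys==r])+1 for r in range(r0+2,r0+6)];mx=np.mean([xs[ys==r].mean() for r in range(r0+2,r0+6)])
wd=np.median(W); dep=K[0,0]*.062/wd
d=np.r_[mx,r0-.5,1]@np.linalg.inv(K).T@R; M=o+d*dep/1
g=(M[:2]-P[:2])@tx*1000
phi=9.6+np.degrees(np.arccos(np.clip(g/84.2,-1,1)))
print('edge row',r0,'width',wd,'fwd',round(g,1),'z',round(M[2]*1000,1),'phi from fwd',round(phi,1))
E
python3 tilt.py
```

```text
37.22 [0.5065 0.1078 0.0476] [-3.141e+00  1.000e-03 -1.714e+00] [ 0.59  0.26 -0.53  0.   -0.78 -0.73]
cam [0.497 0.042 0.231]
w 0.0621 F [0.  0.7 0.3]
edge row 134 width 81.0 fwd 55.2 z 21.0 phi from fwd 58.6
```

It touches the mat, with tilt ~58° and the weight carried. I'll roll it on along the arc about the lower corner.

servo_tool --series '[[[4,0,-1,0],[4,0,-1,0],[4,0,-1,0],[4,0,-1,0],[4.9,0,-0.3,0],[4.9,0,-0.3,0],[4.9,0,-0.2,0],[4.9,0,0.3,0],[4.9,0,0.4,0],[4.9,0,0.5,0]]]'

```text
t: 38.15
eef_pos: [0.4996, 0.062, 0.0509]
ee_rot: [-3.142, 0.0, -1.714]
force: [2.1, 0.2, 0.0]
width: 0.0622
gripper_force: 3.0
```

```bash
python3 tilt.py
```

```text
38.15 [0.4996 0.062  0.0509] [-3.142  0.    -1.714] [ 0.51  0.23 -0.56  0.   -0.78 -0.66]
cam [ 0.49  -0.003  0.234]
w 0.0622 F [2.1 0.2 0. ]
edge row 182 width 75.0 fwd 16.0 z 17.3 phi from fwd 88.6
```

Tilt is 88.6°, standing on the hinge end on the mat. I'll continue over the cover-side edge.

servo_tool --series '[[[4.6,0,-0.3,0],[4.6,0,-0.2,0],[4.6,0,-0.2,0],[4.6,0,0,0],[4.6,0,0,0],[4.3,0,0.5,0],[4.3,0,0.7,0],[4.3,0,1,0],[4.3,0,1.2,0],[4.3,0,1.5,0]]]'

```text
t: 39.08
eef_pos: [0.4936, 0.0182, 0.0471]
ee_rot: [-3.141, 0.0, -1.714]
force: [-2.2, 1.1, 4.3]
width: 0.0617
gripper_force: 3.0
```

```bash
python3 - <<'E'
from boardlook import *
P=np.array(s['eef_pos']);y=s['ee_rot'][2];tx=np.array([np.cos(y),np.sin(y)]);print('F',np.round(s['force'],1),s['width'])
for n in('cover','holder'):
  for d in trace('wrist',n)[:3]:
    ys,xs=np.where(d['mask']); print('w',n,round(d['conf'],2),len(xs),xs.min(),xs.max(),ys.min(),ys.max())
b=eyes.grab_frame('side')
for n in('cover','holder'):
  for d in recognise('side',n): print('s',n,round(d['conf'],2),np.round(d['position'],3))
for d in trace('side','cover')[:3]+trace('side','holder')[:3]:
    ys,xs=np.where(d['mask']); print(round(d['conf'],2),len(xs),xs.min(),xs.max(),ys.min(),ys.max())
def pr(F): # predicted side px of cover face corners for tilt F: pivot behind
    F=np.radians(F); X=lambda a,z:(a*np.cos(F)+z*np.sin(F), -a*np.sin(F)+z*np.cos(F))
    G=P+[0,0,.036]
    out=[]
    for a,z in((83,14),(-13,14),(83,-14),(-13,-14)):
        f,h=X(a,z); q=G+np.r_[tx*f/1000,h/1000]; out.append(np.round(proj('side',q)[0],0).tolist())
    return out
for F in(90,105,120):print(F,pr(F))
E
```

```text
39.08 [0.4936 0.0182 0.0471] [-3.141  0.    -1.714] [ 0.44  0.22 -0.58  0.   -0.76 -0.58]
cam [ 0.484 -0.047  0.23 ]
F [-2.2  1.1  4.3] 0.061711652854865066
w cover 0.68 3250 195 309 198 233
w holder 0.58 5793 195 310 198 279
s cover 0.85 [0.496 0.014 0.057]
s cover 0.67 [0.658 0.258 0.022]
s holder 0.92 [0.494 0.013 0.061]
s holder 0.72 [0.661 0.254 0.022]
s holder 0.43 [0.603 0.452 0.017]
0.77 240 273 294 148 163
0.57 1077 212 242 182 218
0.59 37 250 253 121 131
90 [[228.0, 225.0], [226.0, 188.0], [229.0, 217.0], [227.0, 181.0]]
105 [[229.0, 219.0], [226.0, 190.0], [229.0, 210.0], [227.0, 181.0]]
120 [[229.0, 212.0], [227.0, 193.0], [229.0, 201.0], [227.0, 181.0]]
```

servo_tool --series '[[[3.5,0,0.5,0],[3.5,0,0.5,0],[3.5,0,1,0],[3.5,0,1,0],[0,0,0,0],[0,0,0,0],[0,0,0,0],[0,0,0,0],[0,0,0,0],[0,0,0,0]]]'

```text
t: 40.32
eef_pos: [0.4914, 0.0048, 0.0437]
ee_rot: [-3.142, -0.0, -1.714]
force: [1.4, -0.6, 1.0]
width: 0.0621
gripper_force: 3.0
```

```bash
cat > t2.py <<'E'
from boardlook import *
P=np.array(s['eef_pos']);y=s['ee_rot'][2];tx=np.array([np.cos(y),np.sin(y)]);print('F',np.round(s['force'],1),round(s['width'],4))
for n in('cover','holder'):
  for d in trace('wrist',n)[:2]:
    ys,xs=np.where(d['mask']); print('w',n,round(d['conf'],2),len(xs),xs.min(),xs.max(),ys.min(),ys.max())
b=eyes.grab_frame('side'); cv2.imwrite('pics/side_%d.png'%(s['t']*100),b[:,:,::-1])
for n in('cover','holder'):
  for d in trace('side',n)[:3]:
    ys,xs=np.where(d['mask'])
    if ys.mean()>165: print(n,round(d['conf'],2),len(xs),xs.min(),xs.max(),ys.min(),ys.max())
x0=[int(v) for v in proj('side',P)[0]]
def pr(F):
    F=np.radians(F); G=P+[0,0,.036]; out=[]
    for a,z in((83,14),(-13,14),(83,-14),(-13,-14)):
        f,h=(a*np.cos(F)+z*np.sin(F), -a*np.sin(F)+z*np.cos(F)); q=G+np.r_[tx*f/1000,h/1000]; out.append(int(proj('side',q)[0][1]))
    return out
for F in range(90,181,15):print(F,pr(F))
col=b[160:235,228].astype(int); print('col',[(160+i,*map(int,c)) for i,c in enumerate(col) if i%3==0])
E
python3 t2.py
```

```text
40.32 [0.4914 0.0048 0.0437] [-3.142 -0.    -1.714] [ 0.41  0.23 -0.59  0.   -0.76 -0.55]
cam [ 0.482 -0.061  0.227]
F [ 1.4 -0.6  1. ] 0.0621
w cover 0.83 1827 195 311 215 233
w holder 0.56 4398 194 311 215 280
cover 0.77 946 212 242 186 218
holder 0.68 1109 211 242 181 218
90 [229, 193, 222, 185]
105 [224, 195, 214, 185]
120 [216, 197, 205, 185]
135 [207, 199, 195, 186]
150 [198, 201, 186, 188]
165 [188, 202, 177, 190]
180 [179, 203, 168, 192]
col [(160, 90, 90, 87), (163, 60, 55, 45), (166, 182, 127, 57), (169, 217, 140, 71), (172, 128, 129, 138), (175, 179, 120, 73), (178, 204, 134, 71), (181, 145, 99, 65), (184, 35, 36, 40), (187, 162, 172, 173), (190, 164, 171, 171), (193, 81, 84, 86), (196, 80, 86, 89), (199, 85, 90, 90), (202, 82, 88, 88), (205, 84, 90, 91), (208, 79, 83, 87), (211, 81, 85, 88), (214, 85, 89, 90), (217, 81, 84, 86), (220, 127, 157, 173), (223, 140, 170, 191), (226, 134, 165, 186), (229, 135, 168, 187), (232, 132, 166, 185)]
```

```bash
python3 - <<'E'
from h import *
s=telemetry.get_state();P=np.array(s['eef_pos']);y=s['ee_rot'][2];tx=np.array([np.cos(y),np.sin(y)])
for r in(218,219.):
  q=onplane('side',[[227,r]],.003)[0]; g=(P[:2]-q[:2])@tx*1000; b=np.degrees(np.arccos(g/84.2)); print(q,g,'phi',189.6-b,'h',84.2*np.sin(np.radians(b)),'grip h over mat by reading',(P[2]+.036-.003)*1000)
E
```

```text
[0.4908863  0.02616513 0.003     ] 21.120481086977684 phi 114.12705104833698 h 81.50806879478019 grip h over mat by reading 76.7206853775822
[0.49054648 0.02241916 0.003     ] 17.36430765092637 phi 111.50133189537381 h 82.390052917837 grip h over mat by reading 76.7206853775822
```

Tilt is ~112° with the pivot edge steady at y≈0.024 on the mat. I'll continue lowering along the arc.

servo_tool --series '[[[4,0,1.2,0],[4,0,1.5,0],[4,0,1.6,0],[4,0,1.9,0],[4,0,2,0],[3.6,0,2.2,0],[3.4,0,2.4,0],[3.3,0,2.5,0],[3.1,0,2.6,0],[3,0,2.8,0]]]'

```text
t: 41.45
eef_pos: [0.4861, -0.0318, 0.0228]
ee_rot: [3.142, -0.0, -1.714]
force: [-0.4, -2.5, 2.5]
width: 0.0617
gripper_force: 3.0
```

```bash
python3 t2.py
```

```text
41.45 [ 0.4861 -0.0318  0.0228] [ 3.142 -0.    -1.714] [ 0.34  0.25 -0.62  0.   -0.7  -0.48]
cam [ 0.477 -0.097  0.206]
F [-0.4 -2.5  2.5] 0.0617
w holder 0.75 4518 190 316 215 280
cover 0.77 380 211 240 205 218
holder 0.66 368 211 240 206 218
90 [248, 211, 240, 203]
105 [242, 214, 231, 203]
120 [234, 216, 222, 204]
135 [225, 218, 212, 205]
150 [215, 220, 202, 206]
165 [205, 221, 193, 208]
180 [196, 222, 185, 210]
col [(160, 157, 160, 151), (163, 158, 160, 149), (166, 207, 206, 194), (169, 161, 162, 154), (172, 206, 205, 197), (175, 160, 161, 154), (178, 139, 139, 135), (181, 31, 32, 36), (184, 146, 117, 53), (187, 201, 132, 71), (190, 160, 135, 128), (193, 87, 92, 95), (196, 143, 174, 194), (199, 100, 121, 133), (202, 40, 40, 44), (205, 61, 65, 71), (208, 178, 183, 185), (211, 182, 187, 190), (214, 77, 82, 83), (217, 60, 62, 63), (220, 131, 162, 177), (223, 142, 169, 189), (226, 134, 165, 186), (229, 138, 170, 189), (232, 134, 168, 185)]
```

servo_tool --series '[[[3.5,0,3.8,0],[3.2,0,4,0],[3,0,4.2,0],[2.7,0,4.3,0],[2.2,0,4.2,0],[1.9,0,4.2,0],[1.6,0,4.2,0],[1.2,0,4.2,0],[1,0,4.2,0],[0,0,0,0]]]'

```text
t: 42.58
eef_pos: [0.4828, -0.0516, -0.0152]
ee_rot: [3.141, -0.0, -1.714]
force: [0.1, 0.5, -1.3]
width: 0.062
gripper_force: 3.0
```

```bash
python3 t2.py
```

```text
42.58 [ 0.4828 -0.0516 -0.0152] [ 3.141 -0.    -1.714] [ 0.3   0.31 -0.66 -0.   -0.6  -0.44]
cam [ 0.474 -0.117  0.168]
F [ 0.1  0.5 -1.3] 0.062
w cover 0.82 1582 195 310 208 224
w holder 0.73 4902 191 314 208 281
cover 0.6 180 211 241 231 236
holder 0.62 702 211 241 206 236
holder 0.34 97 219 234 215 221
90 [268, 232, 259, 224]
105 [261, 235, 250, 224]
120 [253, 237, 241, 224]
135 [244, 239, 231, 225]
150 [234, 241, 221, 227]
165 [224, 242, 212, 229]
180 [215, 242, 205, 231]
col [(160, 46, 46, 45), (163, 46, 43, 48), (166, 46, 45, 47), (169, 116, 124, 129), (172, 19, 24, 28), (175, 15, 21, 17), (178, 237, 237, 225), (181, 162, 164, 154), (184, 162, 165, 154), (187, 161, 163, 156), (190, 200, 200, 187), (193, 178, 175, 166), (196, 191, 191, 182), (199, 158, 162, 153), (202, 40, 38, 45), (205, 125, 104, 51), (208, 45, 42, 38), (211, 74, 91, 88), (214, 90, 92, 98), (217, 6, 93, 44), (220, 10, 89, 42), (223, 34, 30, 38), (226, 30, 29, 34), (229, 31, 28, 31), (232, 118, 123, 126)]
```

The green of the board's underside now shows through the window. Last few millimetres down.

servo_tool --series '[[[0.3,0,1,0],[0.2,0,1,0],[0.2,0,1,0],[0,0,1,0],[0,0,0.7,0],[0,0,0,0],[0,0,0,0],[0,0,0,0],[0,0,0,0],[0,0,0,0]]]'

```text
t: 43.72
eef_pos: [0.4832, -0.052, -0.019]
ee_rot: [-3.142, 0.0, -1.714]
force: [-0.2, -0.0, -2.1]
width: 0.0621
gripper_force: 3.0
```

```bash
python3 t2.py | grep -v '^[0-9]'
```

```text
cam [ 0.474 -0.117  0.164]
F [-0.2 -0.  -2.1] 0.0621
w cover 0.91 1365 195 309 208 221
w holder 0.84 4397 191 314 208 281
cover 0.46 189 211 242 233 239
holder 0.95 699 211 242 207 239
holder 0.57 182 211 241 233 238
col [(160, 35, 36, 37), (163, 43, 40, 45), (166, 42, 45, 48), (169, 70, 69, 72), (172, 89, 94, 98), (175, 29, 30, 34), (178, 44, 42, 41), (181, 221, 220, 210), (184, 161, 164, 151), (187, 159, 163, 153), (190, 183, 186, 176), (193, 169, 170, 161), (196, 202, 202, 190), (199, 171, 171, 162), (202, 140, 143, 135), (205, 25, 30, 39), (208, 136, 111, 44), (211, 17, 55, 35), (214, 124, 136, 140), (217, 49, 72, 61), (220, 2, 93, 45), (223, 21, 74, 41), (226, 39, 34, 41), (229, 27, 28, 26), (232, 39, 39, 43)]
```

servo_tool --series '[[[0,0,0.7,0],[0,0,0.7,0],[0,0,0.6,0],[0,0,0,0],[0,0,0,0],[0,0,0,0],[0,0,0,0],[0,0,0,0],[0,0,0,0],[0,0,0,0]]]'

```text
t: 44.85
eef_pos: [0.4831, -0.0521, -0.021]
ee_rot: [3.142, -0.0, -1.714]
force: [0.6, -0.4, -1.5]
width: 0.0622
gripper_force: 3.0
```

```bash
python3 - <<'E'
from h import *
s=telemetry.get_state();P=np.array(s['eef_pos']);y=s['ee_rot'][2];tx=np.array([np.cos(y),np.sin(y)]);ty=np.array([np.sin(y),-np.cos(y)])
print([np.round(telemetry.get_state()['force'],1)],s['gripper_force'])
b=eyes.grab_frame('side'); cv2.imwrite('pics/sideL.png',b[:,:,::-1])
for x in(220,228,236): 
    c=b[228:246,x].astype(int).sum(1); print(x,c.tolist())
for u in(15,18,21):
  for z in(.003,.008,.017,.031): print(u,z,np.round(proj('side',np.r_[P[:2]+tx*u/1000,z])[0],1))
E
```

```text
[array([ 0.6, -0.4, -1.5])] 2.9999760266764497
220 [114, 64, 79, 83, 77, 91, 183, 280, 341, 342, 342, 335, 424, 475, 502, 501, 492, 499]
228 [113, 71, 83, 89, 33, 132, 219, 322, 421, 409, 386, 380, 420, 492, 511, 504, 505, 506]
236 [104, 90, 91, 67, 34, 122, 224, 297, 307, 317, 301, 330, 422, 502, 498, 498, 493, 501]
15 0.003 [226.3 244.8]
15 0.008 [226.2 242.9]
15 0.017 [226.  239.5]
15 0.031 [225.7 234.1]
18 0.003 [226.2 245.7]
18 0.008 [226.1 243.8]
18 0.017 [225.9 240.4]
18 0.031 [225.7 235. ]
21 0.003 [226.1 246.6]
21 0.008 [226.  244.8]
21 0.017 [225.9 241.3]
21 0.031 [225.6 235.9]
```

The free end is still a few mm up, and the tips are almost on the mat. I'll lower the last 1.5 mm and then let go gently.

servo_tool --series '[[[0,0,0.5,0],[0,0,0.5,0],[0,0,0.5,0],[0,0,0,0],[0,0,0,0],[0,0,0,0],[0,0,0,0],[0,0,0,0],[0,0,0,0],[0,0,0,0]]]'

```text
t: 45.73
eef_pos: [0.4832, -0.0521, -0.0225]
ee_rot: [-3.142, 0.0, -1.714]
force: [-0.2, -1.3, 0.2]
width: 0.062
gripper_force: 3.4
```

servo_tool --series '[[[0,0,0,0],[0,0,0,0],[0,0,0,0],[0,0,0,0],[0,0,0,0],[0,0,0,0],[0,0,0,0],[0,0,0,0],[0,0,0,0],[0,0,0,0]]]' --claw -0.5

```text
t: 46.57
eef_pos: [0.4832, -0.0521, -0.0224]
ee_rot: [-3.142, 0.0, -1.714]
force: [0.0, -0.6, 0.1]
width: 0.0654
gripper_force: 0.1
```

```bash
python3 - <<'E'
from h import *
s=telemetry.get_state();print(np.round(s['force'],1),s['width'],np.round(s['eef_pos'],4))
b=eyes.grab_frame('side')
for x in(220,228,236): print(x,b[228:250,x].astype(int).sum(1).tolist())
E
```

```text
[ 0.  -0.6  0.1] 0.06539481120079656 [ 0.4832 -0.0521 -0.0224]
220 [166, 158, 150, 117, 113, 104, 104, 86, 68, 42, 100, 117, 246, 312, 317, 312, 334, 417, 485, 515, 507, 495]
228 [153, 147, 140, 114, 134, 122, 126, 99, 65, 78, 59, 131, 274, 354, 387, 378, 374, 439, 481, 508, 509, 505]
236 [125, 120, 116, 114, 109, 116, 116, 75, 61, 83, 68, 121, 250, 304, 295, 294, 313, 412, 472, 502, 512, 499]
```

Released: the bottom edge is now at row ~245, which matches the holder lying flat on the mat. I'll open wide, retreat and check.

servo_tool --series '[[[0,0,-1,0],[0,0,0,0],[0,0,0,0],[0,0,0,0],[0,0,0,0],[0,0,-20,0],[0,0,-40,0],[0,0,-40,0],[0,0,-40,0],[0,0,-40,0]]]' --claw -1

```text
t: 47.45
eef_pos: [0.4826, -0.0523, 0.1606]
ee_rot: [3.141, -0.0, -1.714]
force: [1.9, 0.4, -0.8]
width: 0.0876
gripper_force: 0.0
```

servo_tool --series '[[[-30,0,-10,0],[-40,0,0,0],[-40,0,0,0],[-10,0,0,0],[0,0,0,0],[0,0,0,0],[0,0,0,0],[0,0,0,0],[0,0,0,0],[0,0,0,0]]]'

```text
t: 48.28
eef_pos: [0.5002, 0.0659, 0.1685]
ee_rot: [3.142, -0.0, -1.715]
force: [0.6, 0.3, 0.5]
width: 0.0879
gripper_force: 0.0
```

```bash
python3 - <<'E'
from boardlook import *
for n in('holder','board','cover','mat'):
  print(n,[(np.round(d['position'],3),round(d['conf'],2)) for d in recognise('wrist',n)][:3])
for d in trace('wrist','holder')[:2]+trace('wrist','board')[:1]:
    m=d['mask'].astype(np.uint8); cc=max(cv2.findContours(m,0,1)[0],key=cv2.contourArea)
    for z in(.031,.003):
      R=cv2.minAreaRect((onplane('wrist',cc[:,0,:],z,k)[:,:2]*1000).astype(np.float32)); print(z,round(d['conf'],2),np.round(R[0],1),np.round(R[1],1),round(R[2],1))
def rect(sel,z,nm):
    n,l,st,_=cv2.connectedComponentsWithStats(sel.astype(np.uint8)); i=1+np.argmax(st[1:,4]); ys,xs=np.where(l==i)
    R=cv2.minAreaRect((onplane('wrist',np.c_[xs,ys],z,k)[:,:2]*1000).astype(np.float32));print(nm,np.round(R[0],1),np.round(R[1],1),round(R[2],1),xs.min(),xs.max(),ys.min(),ys.max())
W=w.astype(int); g=(W[:,:,1]-W[:,:,0]>20); g[215:]=0; rect(g,.027,'green')
dk=(W.max(2)<95)&(np.ptp(W,axis=2)<40); dk[200:]=0; rect(dk,.031,'dark')
b=eyes.grab_frame('side')
for n in('holder','long_board'): print('side',n,[(np.round(d['position'],3),round(d['conf'],2)) for d in recognise('side',n)][:3])
E
```

```text
48.28 [0.5002 0.0659 0.1685] [ 3.142 -0.    -1.715] [ 0.52  0.1  -0.4   0.   -1.06 -0.67]
cam [0.491 0.001 0.351]
holder [(array([ 0.49 , -0.027,  0.032]), 0.92)]
board [(array([ 0.487, -0.021,  0.022]), 0.82)]
cover []
mat [(array([ 0.525, -0.01 ,  0.001]), 0.77)]
0.031 0.76 [487.7 -20.4] [95.  62.8] 81.7
0.003 0.76 [487.4 -22.3] [103.3  68.3] 81.7
0.031 0.55 [488.8 -20.6] [63.  34.2] 82.5
0.003 0.55 [488.7 -22.4] [68.6 37.2] 82.5
green [487.8 -20.7] [63.9 34.2] 81.0 238 268 70 128
dark [487.9 -20.5] [92.8 59.8] 81.7 226 280 55 141
side holder [(array([ 0.487, -0.058,  0.028]), 0.85), (array([0.557, 0.4  , 0.027]), 0.71)]
side long_board [(array([ 0.472, -0.304,  0.004]), 0.72)]
```

Everything measures right: 95x62.8 mm at z = 31 mm, flat on the mat, with green filling the 64x34 window and the long board untouched.

```bash
python3 -c "
from station import ticket; print(ticket.job_done())"
```

```text
the job is handed in; nothing more can be done
None
```

The short board is shut in the holder, which lies flat on the mat with its cover underneath and window up; I handed the job in at about 48 s, no verdict was returned, and the free end settled the last few mm (about 5 by estimate) when I let go.

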